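# File a card case and set the tray's follower

### The job

Lift the orange card case out of the wooden stand by its narrow ends, stand it on the desk and let go, then take it again by its flat faces and lower it, without dropping it, upright onto the floor of the filing tray between the other cases and the red-tabbed follower, so that nothing stands above the rim. Then slide the follower along the tray, gently, until it presses the whole row tight against the steel stop, and back it off about 8 mm from there so that the cases have a little slack. Leave the blue case, mug, pen cup and stapler where they are.

Things in the scene. Friction and masses are not known exactly. Their poses are not given: they have to be found in the camera images.
- case_orange: Orange hard card case 24 mm thick (its x), 60 mm wide (its y), 84 mm tall (its z), 0.08 to 0.17 kg; origin at the centre of its underside. At the start it stands upright in one of the two slots of the stand.
- case_blue: Blue hard card case 24 mm thick (its x), 60 mm wide (its y), 84 mm tall (its z), 0.08 to 0.17 kg; origin at the centre of its underside. Stands in the other slot of the stand; to be left alone.
- stand: Dark wooden stand fixed to the desk, 118 mm along its x, 52 mm along y, 90 mm high; origin at the centre of its underside. Two slots (centres at x = -22 and +22 mm, 27.5 mm wide, floor 6 mm above the desk) run along y, open at both ends. The walls are as tall as the cases, so these are taken by their narrow ends (60 mm apart along y) and lifted straight up. The desk between stand and tray is free.
- tray: Grey open filing tray fixed to the desk, 300 mm along its x, 76 mm along its y, 104 mm high, walls and floor 4 mm thick; origin at the centre of its underside. The inside is 68 mm wide, so a case must stand with its y across the tray and gripper fingers do not fit beside its narrow ends. Seated cases end 16 mm below the rim. Tray x points from the follower towards the stop.
- stop: Dark steel stop block fixed inside the tray near its +x end, at a place that varies; 14 mm thick along tray x, 64 mm wide, 70 mm high; origin at the centre of its underside, 4 mm above the desk; axes as the tray's. The row of cases is pressed against its -x face, 7 mm from its origin.
- pack_yellow: Yellow hard card case 24 mm thick (its x), 60 mm wide (its y), 84 mm tall (its z), 0.08 to 0.17 kg; origin at the centre of its underside. Stands in the tray, next to the stop (small gaps of 0 to 2 mm).
- pack_green: Green hard card case 24 mm thick (its x), 60 mm wide (its y), 84 mm tall (its z), 0.08 to 0.17 kg; origin at the centre of its underside. Stands in the tray after the yellow one.
- pack_white: White hard card case 24 mm thick (its x), 60 mm wide (its y), 84 mm tall (its z), 0.08 to 0.17 kg; origin at the centre of its underside. Stands in the tray after the green one; the free space for the orange case begins at its -x face.
- follower (a joint): How far (m) the follower has slid along tray x from its open end, towards the stop; range 0 to 0.20, starts at 0 to 0.02. It moves against a friction of about 1.5 N and stays where it is left.
- follower_tab (a point): Grip point of the follower: on the middle of its upright red tab, 12 mm thick along tray x, 34 mm wide across the tray, reaching from 114 to 158 mm above the desk (this point is at 140 mm). The tab can be pinched from above. Below it an aluminium crossbar (12 mm thick, 86 mm wide) spans the rim from 105 to 115 mm above the desk, carrying a plate inside the tray.
- follower_face (a point): Centre of the follower's pressing face, 46 mm above the desk: a grey pad on the follower's +x side, 6 mm ahead of the tab's middle when free, sprung: it gives by up to 3 mm (2 N to start it, about 12 N when it bottoms). With four cases in the row, it is tight when this face is 96 mm (4 x 24 mm) from the stop's -x face, within a millimetre or so.
- mug: White mug, 80 mm across, 85 mm high, origin at the centre of its underside; to be left alone.
- pen_cup: Dark round pen cup with three pens, 72 mm across, 115 mm high with its pens, origin at the centre of its underside; to be left alone.
- stapler: Grey stapler 130 mm long (its x), 36 mm wide, about 50 mm high, origin at the centre of its underside; to be left alone.

How it is judged:
By the outcome, as a careful person would: the job done as asked, in the order asked, and still so for the second after the job is handed in, with the robot touching nothing.
It also fails if it takes over 72 s, if anything falls off the work surface, if the arm or the gripper's body presses on something with over 40 N, if the wrist force passes 120 N, or if a joint passes its speed limit or range.

### The arm

A 6-joint arm with a two-finger parallel gripper is mounted at the origin on the work surface. World frame = base frame: x ahead of the robot, y to its left, z up, the work surface at z = 0. Lengths are in m, angles in degrees, forces in N, time in s.
With the tool pointing down it reaches from about 0.4 to 0.825 m from the base axis. Payload 7 kg.
Tool frame: the origin (TCP) lies between the finger pads; the fingertips stand 14 mm ahead of it and the grasp point (between the pads) lies 5 mm behind it (r.tips_ahead is the distance from the TCP to the fingertips, in m); z points along the fingers, y is the direction in which the jaws open and shut (so a half turn about z gives the same grasp; the last joint's range is limited). The gripper opens to 88 mm and grips with 3 to 60 N. Pads are 19 mm wide; open, the fingers measure 130 mm over their backs; the gripper's body (78 mm by 193 mm) begins 47 mm behind the grasp point.
Start: joints at [84.231, 20.546, 0.682, 0, -70.136, -16.507], TCP at [0.256, 0.625, 0.241] pointing down, gripper open.
Joint ranges: [-176.03, 176.03], [-82.01, 121.73], [-58.28, 71.71], [-173.87, 95.51], [-174.79, -0.11], [-173.66, 173.66]. Speed limits (degrees/s): [136.94, 136.94, 172.46, 180, 180, 180].

### API

Orientations are given as [roll, pitch, yaw] about the fixed x, y, z axes, in that order (R = Rz(yaw) Ry(pitch) Rx(roll)).
In Python, from plant import r gives the robot as it stands.
- The arm moves only by the tool apply_moves, never from a script. Its arguments are lists of equal length, an entry for each row: "slide": the shift along the tool's x, y, z as a fraction of full scale, a list of three; "turn": the turn, a rotation vector about the tool's x, y, z as a fraction of full scale, a list of three; "jaw": the closure, from 0 (fully open) to 1 (shut). In form: {"slide": [[dx, dy, dz], ...], "turn": [[wx, wy, wz], ...], "jaw": [jaw, ...]}. A call has 1 to 8 rows; each row shifts and turns the commanded pose from where the row before left it, along the tool's axes as they then stand; what a row does not reach is not made up. Full scale, the value 1, is 0.1 m for a shift and 1.5 rad for a turn. A row lasts 1/10 s, in which the tool goes at most 50 mm and 8.59 degrees, less where a joint would pass 70% of its speed; a pose out of reach is approached as far as the arm can. A call with a number of a shift or a turn outside -1 to 1 is refused whole. A call with a gripper value outside its range is refused whole. The fingers move at their own pace and stop on an object; "newtons" is the grip in N (left out, the last holds). Time passes only in rows, so rows that do not move let the fingers close. It gives the time, the measured TCP pose, the force and the opening at its end, in the units of the state.
- r.get_state(): the state, without advancing time (a new reading comes with each control period).
- r.capture(name): name is "side" or "top"; returns a dict with "pixels" (420x560x3 uint8, blue, green, red), "depth" (420x560 float32, m along the optical axis (not along the pixel's ray), 0 where there is no reading), "fx", "fy", "cx", "cy" (pixels), "rvec" (rotation vector, rad) and "tvec" (3), from world to camera coordinates, as OpenCV has them. Camera axes: x right, y down, z forward; pixel columns grow to the right and rows downward; lengths in m; the calibration is good to about 2 mm. A picture is of the moment at which its call begins.
- r.close_job(): hands the job in, once; it reports no verdict.
The state is a dict: "time_s": time; "joints": joint angles; "qd": joint speeds; "joint_torque": joint torques, N m; "tcp_pos": TCP position; "eef_rot": TCP orientation; "contact_force": force on the tool from outside, world axes, zero at the start; "moment": the same for the moment, N m; "gripper_width": finger opening in m.
Only numpy, scipy, OpenCV 4.12 (cv2) and the standard library are available. Lean on these libraries where they do the work, as an engineer would, in place of code of your own. Each camera call takes 0.05 s, during which the arm holds its last target.

## Working session

There is one attempt and no reset: what is moved stays moved. The work goes in short steps, Python scripts to look and compute and a tool call to move; the robot and the scene stay as the last step left them, time stands still between calls to the robot, and variables do not carry over. Pictures are saved under pics/ and viewed, and the job is handed in when it is done.

Besides the shell and the picture viewer there is one more tool, called after "Call:" as name(argument=value, ...) on one line, values as JSON. apply_moves: Moves the arm, as the interface text tells. Shift numbers are shares of 0.1 m and turn numbers shares of 1.5 rad, none past 1 either way. Its arguments: {"type":"object","properties":{"slide":{"type":"array"},"turn":{"type":"array"},"jaw":{"type":"array"},"newtons":{"type":"number"}},"required":["slide","turn","jaw"]}

```bash
ls; mkdir -p pics
python3 - <<'E'
from plant import r
import cv2,numpy as np
print(r.get_state(), r.tips_ahead)
for n in("side","top"):
    c=r.capture(n); cv2.imwrite(f"pics/{n}0.png",c["pixels"]); np.savez(f"{n}0.npz",**c)
    print(n,c["fx"],c["cx"],c["cy"],c["rvec"],c["tvec"])
E
```

```text
pics
{'time_s': 0.0, 'joints': array([ 8.42264540e+01,  2.05898033e+01,  6.35426652e-01, -2.00465229e-02,
       -7.01347891e+01, -1.65061586e+01]), 'qd': array([-0.05380931,  0.02836677,  0.02078166, -0.04387019,  0.05444613,
        0.15866578]), 'joint_torque': array([-2.07930789e-03, -5.82718277e+01,  2.93066365e+01,  6.99753195e+00,
        7.07507323e-03, -1.52584389e-04]), 'tcp_pos': array([0.25576851, 0.62418269, 0.23965386]), 'eef_rot': array([ 1.79909154e+02, -7.26744561e-03, -2.22865255e+01]), 'contact_force': array([0.40272011, 0.31621776, 0.05733373]), 'moment': array([ 0.05166367, -0.01120798,  0.02650329]), 'gripper_width': 0.0877443224081014} 0.014
side 445.7010420485142 277.3203616404793 208.87569030886692 [ 2.25808211 -0.85679443  0.31202535] [-0.44506188  0.40761878  0.90203132]
top 524.2864549498398 270.92568450854054 210.3056124072879 [ 2.11672541 -2.10020781  0.23061291] [0.01241159 0.62869571 1.0925895 ]
```

View pics/side0.png

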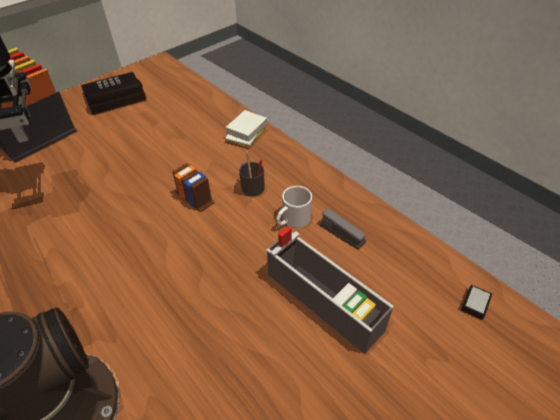

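View pics/top0.png

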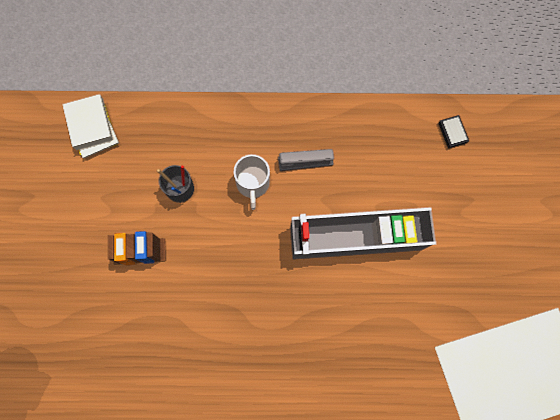

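```bash
cat > h.py <<'E'
import numpy as np,cv2
def load(n): return dict(np.load(n))
def world(c):
    R,_=cv2.Rodrigues(c["rvec"]); d=c["depth"]; h,w=d.shape
    u,v=np.meshgrid(np.arange(w),np.arange(h))
    P=np.stack([(u-c["cx"])/c["fx"]*d,(v-c["cy"])/c["fy"]*d,d],-1)
    W=(P-c["tvec"].reshape(3))@R; W[d<=0]=np.nan
    return W
def ray(c,u,v,z):
    R,_=cv2.Rodrigues(c["rvec"]); o=-R.T@c["tvec"].reshape(3)
    d=R.T@np.array([(u-c["cx"])/c["fx"],(v-c["cy"])/c["fy"],1]); return o+d*(z-o[2])/d[2]
def proj(c,p):
    q,_=cv2.projectPoints(np.array(p,float).reshape(-1,1,3),c["rvec"],c["tvec"],np.array([[c["fx"],0,c["cx"]],[0,c["fy"],c["cy"]],[0,0,1]],float),None); return q.reshape(-1,2)
E
python3 - <<'E'
from h import *
for n in("side","top"):
    c=load(n+"0.npz");W=world(c);im=c["pixels"]
    R,_=cv2.Rodrigues(c["rvec"]);print(n,"cam",-R.T@c["tvec"])
    z=W[...,2]
    hsv=cv2.cvtColor(im,cv2.COLOR_BGR2HSV)
    if n=="top":
        boxes={"stand":(100,225,170,270),"tray":(285,200,445,265),"cup":(155,160,200,205),"mug":(228,150,275,212),"stapler":(275,145,340,175)}
    else: boxes={"stand":(165,155,220,215),"tray":(262,220,395,350),"cup":(235,150,270,200),"mug":(270,185,318,230),"stapler":(318,205,370,250)}
    for k,(a,b,e,f) in boxes.items():
        m=np.zeros(z.shape,bool);m[b:f,a:e]=1
        zz=z[m]; 
        top=np.nanpercentile(zz,98)
        print(k,"ztop",top)
        if k in("stand","tray"):
            lo=.078 if k=="stand" else .098
            hi=.10 if k=="stand" else .109
            p=W[m&(z>lo)&(z<hi)][:,:2].astype(np.float32); print(len(p),cv2.minAreaRect(p))
            hs=hsv[m&(z>lo)&(z<hi)]
        else:
            p=W[m&(z>.02)][:,:2].astype(np.float32);print(cv2.minAreaRect(p))
    s=4
    for k in("stand","tray"):
        a,b,e,f=boxes[k]; cv2.imwrite(f"pics/{n}_{k}.png",cv2.resize(im[b:f,a:e],None,fx=5,fy=5,interpolation=cv2.INTER_NEAREST)[:600,:800])
E
```

```text
side cam [ 0.14075324 -0.54270284  0.92927703]
stand ztop 0.09302232159100153
576 ((0.5457668304443359, 0.31868815422058105), (0.06048096716403961, 0.10192818939685822), 5.922421932220459)
tray ztop 0.10943554036004649
1078 ((0.5803033113479614, -0.17934778332710266), (0.08435934036970139, 0.3009284436702728), 4.854770183563232)
cup ztop 0.10355935253475348
((0.6961455345153809, 0.23235473036766052), (0.0750909224152565, 0.07005307078361511), 83.0704574584961)
mug ztop 0.08756931930283172
((0.6542348265647888, 0.026834577322006226), (0.22110611200332642, 0.08044477552175522), 29.25356101989746)
stapler ztop 0.04986331752711064
((0.7655296921730042, -0.06489753723144531), (0.031066635623574257, 0.1268538236618042), 8.069674491882324)
top cam [0.38013793 0.01887519 1.2017916 ]
stand ztop 0.09260646956096426
1208 ((0.5440919399261475, 0.31974852085113525), (0.060161009430885315, 0.09720505028963089), 5.412707328796387)
tray ztop 0.11380235041807894
1013 ((0.5786927938461304, -0.17841564118862152), (0.08101125061511993, 0.3012455403804779), 4.447815895080566)
cup ztop 0.10612643062382528
((0.6933054327964783, 0.2338421642780304), (0.07044349610805511, 0.07051795721054077), 31.319408416748047)
mug ztop 0.08505479394673475
((0.7009660601615906, 0.05553774535655975), (0.10650573670864105, 0.07894165813922882), 32.36273956298828)
stapler ztop 0.04912473686521037
((0.7632213234901428, -0.06288867443799973), (0.03086945228278637, 0.12702804803848267), 5.9379987716674805)
```

View pics/top_stand.png

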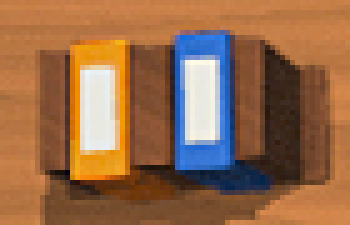

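View pics/top_tray.png

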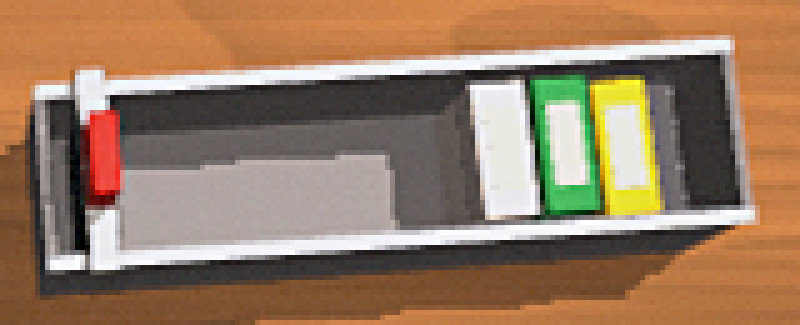

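View pics/side_stand.png

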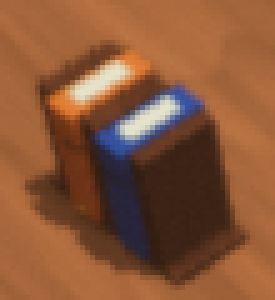

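```bash
cat >> h.py <<'E'
def toprect(c,box,hr,z,smin=110,vmin=70,label=True,up=8):
    """colour blob (upsampled) -> world pts at height z -> min area rect"""
    a,b,e,f=box
    im=cv2.resize(c["pixels"][b:f,a:e],None,fx=up,fy=up,interpolation=cv2.INTER_CUBIC)
    h=cv2.cvtColor(im,cv2.COLOR_BGR2HSV)
    m=((h[...,0]>=hr[0])&(h[...,0]<=hr[1])&(h[...,1]>=smin)&(h[...,2]>=vmin)).astype(np.uint8)
    m=cv2.morphologyEx(m,cv2.MORPH_OPEN,np.ones((9,9)))
    cs,_=cv2.findContours(m,cv2.RETR_EXTERNAL,cv2.CHAIN_APPROX_NONE)
    k=max(cs,key=cv2.contourArea).reshape(-1,2)
    uv=(k+.5)/up-.5+[a,b]
    P=np.array([ray(c,u,v,z)[:2] for u,v in uv])*1000
    (x,y),(w,l),ang=cv2.minAreaRect(P.astype(np.float32))
    if w>l: w,l,ang=l,w,ang+90
    ang=(ang+90+90)%180-90 # direction of long side, deg
    return np.round([x,y,w,l,ang],1)
E
python3 - <<'E'
from h import *
c=load("top0.npz"); s=load("side0.npz")
print("orange",toprect(c,(100,225,170,270),(8,22),.09,180,190))
print("blue",toprect(c,(100,225,170,270),(100,130),.09,120,120))
print("green",toprect(c,(375,205,435,250),(50,80),.088,120,80))
print("yellow",toprect(c,(375,205,435,250),(22,35),.088,120,120))
print("red",toprect(c,(285,200,325,255),(0,6),.158,120,150), toprect(c,(285,200,325,255),(170,180),.158,120,100) if 0 else "")
print("S orange",toprect(s,(165,155,220,215),(5,22),.09,150,190))
print("S blue",toprect(s,(165,155,220,215),(100,130),.09,120,130))
print("S green",toprect(s,(330,280,385,330),(50,80),.088,120,80))
print("S yellow",toprect(s,(330,280,385,330),(20,35),.088,120,120))
W=world(c); Ws=world(s)
for nm,Wd,im in(("T",W,c),("S",Ws,s)):
    z=Wd[...,2]; b=(z>.12)&(z<.17)&(Wd[...,1]<0)&(Wd[...,1]>-.2)&(Wd[...,0]>.45)
    p=Wd[b]; print(nm,"tab",len(p),p.min(0),p.max(0),np.median(p,0))
    b=(z>.098)&(z<.109)&(Wd[...,1]<-.0)&(Wd[...,0]>.45)&(Wd[...,1]>-.35)&(Wd[...,0]<.66)
    print(cv2.boxPoints(cv2.minAreaRect((Wd[b][:,:2]*1000).astype(np.float32))))
    # desk z check
    print(np.nanmedian(z[300:340,150:250]))
E
```

```text
orange [542.6 340.7  24.4  60.9   3.8]
blue [545.9 296.1  24.4  59.4   4. ]
green [ 586.5 -257.    24.8   60.6    4.4]
yellow [ 586.1 -282.4   25.1   60.1    4.8]
red [568.6 -53.   12.9  34.3   3.5] 
S orange [521.2 337.3  12.5  22.9 -82.9]
S blue [524.6 294.7  10.8  22.3 -85.9]
S green [ 608.1 -261.5   19.    32.8   50. ]
S yellow [ 590.3 -284.5   27.1   53.6    4.5]
T tab 135 [ 0.55155259 -0.05814968  0.12016659] [ 0.58602221 -0.04487751  0.1615844 ] [ 0.5664315  -0.05158012  0.15627349]
[[ 526.62823   -31.387875]
 [ 549.99005  -331.72607 ]
 [ 630.75726  -325.44357 ]
 [ 607.39545   -25.105377]]
-0.000566838628713204
S tab 196 [ 0.55175297 -0.0625281   0.12040643] [ 0.58905362 -0.04727691  0.16314729] [ 0.56709397 -0.05801786  0.14776844]
[[ 525.5412    -32.993015]
 [ 551.00885  -332.84186 ]
 [ 635.0655   -325.7025  ]
 [ 609.59784   -25.853668]]
0.0012023736271879204
```

View pics/side_tray.png

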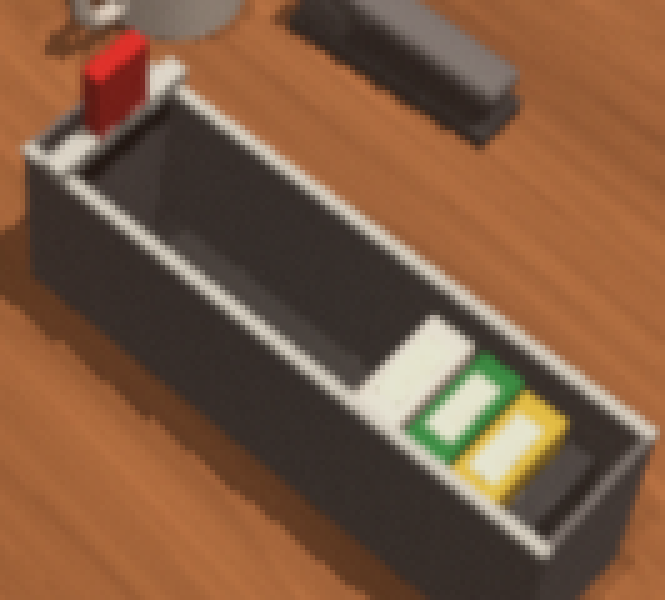

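Call:
apply_moves(slide=[[0,0,0],[0,0,0],[0,0,0],[0,0,0],[0,0,0],[0,0,0],[0,0,0],[0,0,0]], turn=[[0,0,0.09],[0,0,0.09],[0,0,0.09],[0,0,0.09],[0,0,0.09],[0,0,0.09],[0,0,0.09],[0,0,0.09]], jaw=[0,0,0,0,0,0,0,0])

```text
time_s: 0.9
tcp_pos: [0.2558, 0.6243, 0.24]
eef_rot: [180.0, -0.1, -84.5]
contact_force: [0.5, 0.0, -0.3]
gripper_width: 0.0876
```

```bash
cat >> h.py <<'E'
from scipy.spatial.transform import Rotation as Ro
def togo(target,yaw):
    from plant import r
    s=r.get_state(); p=np.array(s["tcp_pos"]); R=Ro.from_euler("xyz",s["eef_rot"],degrees=True)
    T=Ro.from_euler("xyz",[180,0,yaw],degrees=True)
    print("t",round(s["time_s"],2),"tcp",p.round(4),"rot",np.round(s["eef_rot"],2),"w",round(s["gripper_width"],4),"F",np.round(s["contact_force"],1),"j",np.round(s["joints"],0))
    print("slide",(R.inv().apply(np.array(target)-p)/.1).round(4),"turn",((R.inv()*T).as_rotvec()/1.5).round(4))
    print("slide if turned",(T.inv().apply(np.array(target)-p)/.1).round(4))
E
python3 -c "
from h import *
togo([.5426,.3407,.24],-85.8)"
```

```text
t 0.9 tcp [0.2558 0.6243 0.24  ] rot [ 1.7998e+02 -5.0000e-02 -8.4480e+01] w 0.0876 F [ 0.5  0.  -0.3] j [ 84.  21.   1.  -0. -70. -79.]
slide [ 3.0990e+00 -2.5821e+00  1.8000e-03] turn [ 0.0003 -0.0006  0.0153]
slide if turned [ 3.0388e+00 -2.6527e+00 -1.0000e-04]
```

Call:
apply_moves(slide=[[0,0,0],[0.3,-0.26,0],[0.3,-0.26,0],[0.3,-0.26,0],[0.3,-0.26,0],[0.3,-0.26,0],[0.3,-0.26,0],[0.3,-0.26,0]], turn=[[0,0,0.015],[0,0,0],[0,0,0],[0,0,0],[0,0,0],[0,0,0],[0,0,0],[0,0,0]], jaw=[0,0,0,0,0,0,0,0])

```text
time_s: 1.7
tcp_pos: [0.4548, 0.4284, 0.2405]
eef_rot: [180.0, -0.0, -85.2]
contact_force: [0.3, 0.9, 0.2]
gripper_width: 0.0877
```

Call:
apply_moves(slide=[[0.3,-0.26,0],[0.3,-0.26,0],[0.2,-0.2,0],[0,0,0],[0,0,0]], turn=[[0,0,0],[0,0,0],[0,0,0],[0,0,0],[0,0,0]], jaw=[0,0,0,0,0])

```text
time_s: 2.2
tcp_pos: [0.5324, 0.355, 0.2402]
eef_rot: [180.0, -0.0, -85.4]
contact_force: [-0.5, -0.4, -0.5]
gripper_width: 0.0876
```

```bash
python3 -c "
from h import *
togo([.5426,.3407,.061],-85.8)"
```

```text
t 2.2 tcp [0.5324 0.355  0.2402] rot [ 1.7997e+02 -2.0000e-02 -8.5410e+01] w 0.0876 F [-0.5 -0.4 -0.5] j [ 51.  17.  -4.  -0. -69. -47.]
slide [ 0.1502 -0.0911  1.7918] turn [ 0.0004 -0.0002  0.0045]
slide if turned [ 0.1501 -0.0911  1.7918]
```

Call:
apply_moves(slide=[[0.15,-0.09,0],[0,0,0.3],[0,0,0.3],[0,0,0.2],[0,0,0]], turn=[[0,0,0.0045],[0,0,0],[0,0,0],[0,0,0],[0,0,0]], jaw=[0,0,0,0,0])

```text
time_s: 2.7
tcp_pos: [0.5404, 0.3405, 0.1574]
eef_rot: [179.7, -0.2, -85.7]
contact_force: [0.5, -0.5, 0.2]
gripper_width: 0.088
```

```bash
cat >> h.py <<'E'
def snap(name,tag,box=None):
    from plant import r
    c=r.capture(name); np.savez(f"{tag}.npz",**c); im=c["pixels"]
    if box:
        a,b,e,f=box; im=im[b:f,a:e]; k=min(800/im.shape[1],600/im.shape[0]); im=cv2.resize(im,None,fx=k,fy=k,interpolation=cv2.INTER_CUBIC)[:600,:800]
    cv2.imwrite(f"pics/{tag}.png",im); return c
E
python3 -c "
from h import *
togo([.5426,.3407,.061],-85.8)
snap('side','s1',(130,80,270,230))"
```

```text
t 2.7 tcp [0.5404 0.3405 0.1574] rot [179.74  -0.2  -85.75] w 0.088 F [ 0.5 -0.5  0.2] j [ 50.  21. -10.  -0. -59. -45.]
slide [-0.0038 -0.0264  0.9638] turn [ 0.003  -0.0023  0.0006]
slide if turned [-5.000e-04 -2.200e-02  9.639e-01]
```

View pics/s1.png

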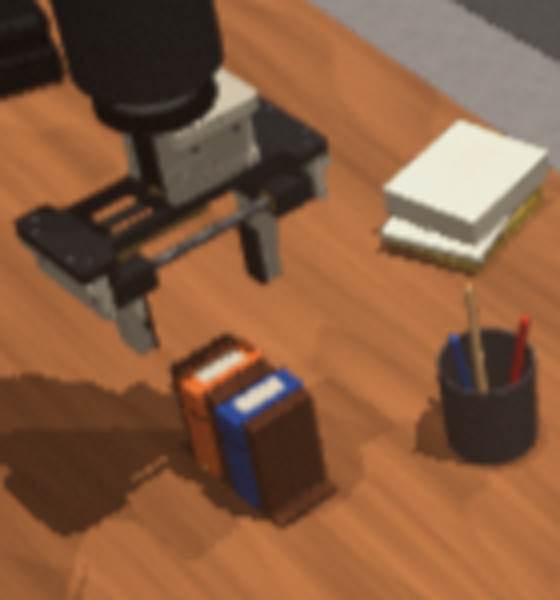

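The gripper straddles the orange case: its finger tips sit either side of the case in the crop, at about (140,340) and (262,275), and the blue case is clear of them. I'll go down.

Call:
apply_moves(slide=[[0,-0.02,0.2],[0,0,0.2],[0,0,0.2],[0,0,0.2],[0,0,0.16],[0,0,0],[0,0,0]], turn=[[0,0,0],[0,0,0],[0,0,0],[0,0,0],[0,0,0],[0,0,0],[0,0,0]], jaw=[0,0,0,0,0,0,0])

```text
time_s: 3.45
tcp_pos: [0.5449, 0.3424, 0.0661]
eef_rot: [-179.9, 0.0, -85.8]
contact_force: [0.2, -0.2, -0.4]
gripper_width: 0.0876
```

```bash
python3 -c "
from h import *
togo([.5426,.3407,.061],-85.8)"
```

```text
t 3.45 tcp [0.5449 0.3424 0.0661] rot [-1.7992e+02  4.0000e-02 -8.5760e+01] w 0.0876 F [ 0.2 -0.2 -0.4] j [ 50.  26. -15.   0. -48. -45.]
slide [0.0155 0.0244 0.0508] turn [-0.001   0.0005  0.0004]
slide if turned [0.0155 0.0243 0.0509]
```

Call:
apply_moves(slide=[[0.015,0.02,0.05],[0,0,0],[0,0,0],[0,0,0],[0,0,0],[0,0,0],[0,0,0],[0,0,0]], turn=[[0,0,0],[0,0,0],[0,0,0],[0,0,0],[0,0,0],[0,0,0],[0,0,0],[0,0,0]], jaw=[0,0,1,1,1,1,1,1], newtons=18)

```text
time_s: 4.25
tcp_pos: [0.5425, 0.34, 0.0597]
eef_rot: [-180.0, 0.0, -85.8]
contact_force: [0.3, 0.1, 1.5]
gripper_width: 0.06
```

Call:
apply_moves(slide=[[0,0,0],[0,0,0],[0,0,-0.05],[0,0,-0.1],[0,0,-0.1],[0,0,0]], turn=[[0,0,0],[0,0,0],[0,0,0],[0,0,0],[0,0,0],[0,0,0]], jaw=[1,1,1,1,1,1])

```text
time_s: 4.85
tcp_pos: [0.5433, 0.3408, 0.0868]
eef_rot: [-179.9, 0.1, -85.8]
contact_force: [-0.1, 0.4, -0.7]
gripper_width: 0.0599
```

```bash
python3 -c "
from h import *
togo([.5,.13,.2],-85.8)
snap('side','s2',(130,80,270,230))"
```

```text
t 4.85 tcp [0.5433 0.3408 0.0868] rot [-1.7985e+02  1.2000e-01 -8.5810e+01] w 0.0599 F [-0.1  0.4 -0.7] j [ 50.  25. -15.   0. -50. -45.]
slide [ 2.0684  0.5827 -1.1376] turn [-0.0017  0.0013 -0.0002]
slide if turned [ 2.0706  0.5861 -1.1319]
```

View pics/s2.png

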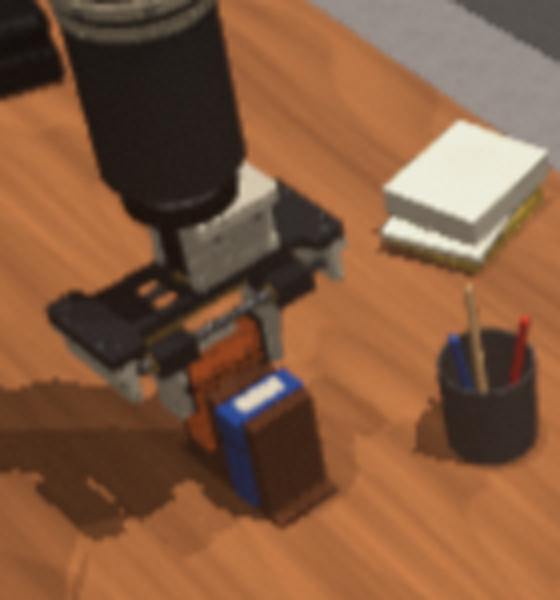

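The case is gripped at its narrow ends (opening 59.9 mm) and rising, and the blue case hasn't moved (crop 260,430). I'll carry on up, then move across to the free desk.

Call:
apply_moves(slide=[[0,0,-0.2],[0,0,-0.3],[0,0,-0.3],[0,0,-0.2],[0.2,0.06,-0.1],[0.3,0.09,0],[0.3,0.09,0],[0.3,0.09,0]], turn=[[0,0,0],[0,0,0],[0,0,0],[0,0,0],[0,0,0],[0,0,0],[0,0,0],[0,0,0]], jaw=[1,1,1,1,1,1,1,1])

```text
time_s: 5.7
tcp_pos: [0.5168, 0.2267, 0.1943]
eef_rot: [180.0, 0.0, -85.8]
contact_force: [1.1, 1.1, -0.8]
gripper_width: 0.0598
```

Call:
apply_moves(slide=[[0.3,0.09,0],[0.3,0.09,0],[0.2,0.06,0],[0.15,0.02,0],[0,0,0],[0,0,0]], turn=[[0,0,0],[0,0,0],[0,0,0],[0,0,0],[0,0,0],[0,0,0]], jaw=[1,1,1,1,1,1])

```text
time_s: 6.3
tcp_pos: [0.499, 0.1314, 0.1947]
eef_rot: [-180.0, 0.0, -85.9]
contact_force: [-0.6, 0.0, -1.2]
gripper_width: 0.06
```

```bash
python3 -c "
from h import *
togo([.5,.13,.055],-85.8)
snap('side','s3',(130,80,340,290))"
```

```text
t 6.3 tcp [0.499  0.1314 0.1947] rot [-1.7997e+02  2.0000e-02 -8.5860e+01] w 0.06 F [-0.6  0.  -1.2] j [ 37.   8. -23.   0. -59. -32.]
slide [ 0.0152 -0.0085  1.3969] turn [-0.0004  0.0002 -0.0007]
slide if turned [ 0.0148 -0.0092  1.3969]
```

View pics/s3.png

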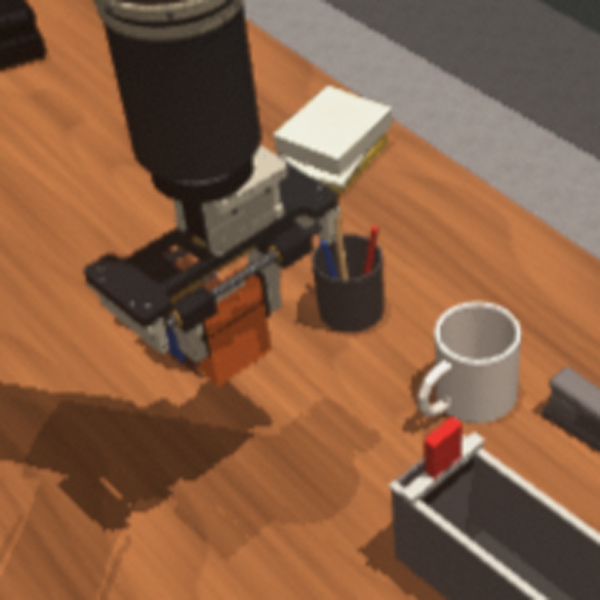

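The case hangs upright in the jaws (crop 240,330) over free desk. I'll lower it, the last part slowly.

Call:
apply_moves(slide=[[0,0,0.2],[0,0,0.3],[0,0,0.3],[0,0,0.25],[0,0,0.15],[0,0,0.1],[0,0,0.03],[0,0,0]], turn=[[0,0,0],[0,0,0],[0,0,0],[0,0,0],[0,0,0],[0,0,0],[0,0,0],[0,0,0]], jaw=[1,1,1,1,1,1,1,1])

```text
time_s: 7.15
tcp_pos: [0.4987, 0.1316, 0.0615]
eef_rot: [180.0, -0.0, -85.8]
contact_force: [-0.4, 0.1, -1.8]
gripper_width: 0.0595
```

Call:
apply_moves(slide=[[0,0,0],[0,0,0.01],[0,0,0.01],[0,0,0]], turn=[[0,0,0],[0,0,0],[0,0,0],[0,0,0]], jaw=[1,1,1,1])

```text
time_s: 7.55
tcp_pos: [0.4985, 0.1312, 0.0599]
eef_rot: [-180.0, 0.0, -85.8]
contact_force: [-0.4, -0.1, -1.9]
gripper_width: 0.0599
```

Call:
apply_moves(slide=[[0,0,0.02],[0,0,0.02],[0,0,0.01],[0,0,0],[0,0,0]], turn=[[0,0,0],[0,0,0],[0,0,0],[0,0,0],[0,0,0]], jaw=[1,1,1,1,1])

```text
time_s: 8.05
tcp_pos: [0.4985, 0.1312, 0.0545]
eef_rot: [180.0, -0.0, -85.8]
contact_force: [0.0, 0.1, -0.6]
gripper_width: 0.0605
```

Call:
apply_moves(slide=[[0,0,0.007],[0,0,0.007],[0,0,0]], turn=[[0,0,0],[0,0,0],[0,0,0]], jaw=[1,1,1])

```text
time_s: 8.35
tcp_pos: [0.4985, 0.1313, 0.0536]
eef_rot: [-180.0, -0.0, -85.8]
contact_force: [-1.7, 0.5, 5.3]
gripper_width: 0.0601
```

Call:
apply_moves(slide=[[0,0,0],[0,0,0],[0,0,0],[0,0,0],[0,0,-0.1],[0,0,-0.25],[0,0,-0.3],[0,0,-0.3]], turn=[[0,0,0],[0,0,0],[0,0,0],[0,0,0],[0,0,0],[0,0,0],[0,0,0],[0,0,0]], jaw=[0,0,0,0,0,0,0,0])

```text
time_s: 9.15
tcp_pos: [0.4983, 0.131, 0.1498]
eef_rot: [180.0, -0.0, -85.8]
contact_force: [0.5, 0.3, 0.4]
gripper_width: 0.0875
```

Call:
apply_moves(slide=[[0,0,-0.2],[0,0,0],[0,0,0],[0,0,0],[0,0,0],[0,0,0],[0,0,0],[0,0,0]], turn=[[0,0,0],[0,0,-0.095],[0,0,-0.095],[0,0,-0.095],[0,0,-0.095],[0,0,-0.095],[0,0,-0.095],[0,0,-0.095]], jaw=[0,0,0,0,0,0,0,0])

```text
time_s: 9.95
tcp_pos: [0.4984, 0.1311, 0.1689]
eef_rot: [-180.0, -0.0, -28.3]
contact_force: [0.9, -0.7, 1.3]
gripper_width: 0.0876
```

Call:
apply_moves(slide=[[0,0,0],[0,0,0],[0,0,0],[0,0,0],[0,0,0]], turn=[[0,0,-0.095],[0,0,-0.095],[0,0,-0.095],[0,0,-0.095],[0,0,0]], jaw=[0,0,0,0,0])

```text
time_s: 10.45
tcp_pos: [0.4985, 0.1312, 0.1689]
eef_rot: [-180.0, -0.0, 4.1]
contact_force: [0.1, -0.5, 0.6]
gripper_width: 0.0876
```

```bash
python3 -c "
from h import *
togo([.4985,.1312,.057],4.2)
snap('side','s4',(130,80,340,290))
c=snap('top','t4',(150,200,290,350))
"
```

```text
t 10.45 tcp [0.4985 0.1312 0.1689] rot [-1.7998e+02 -3.0000e-02  4.1100e+00] w 0.0876 F [ 0.1 -0.5  0.6] j [ 37.   9. -25.   0. -56.  58.]
slide [-5.0000e-04  5.0000e-04  1.1187e+00] turn [-0.0002 -0.0004 -0.0011]
slide if turned [2.0000e-04 2.0000e-04 1.1187e+00]
```

View pics/s4.png

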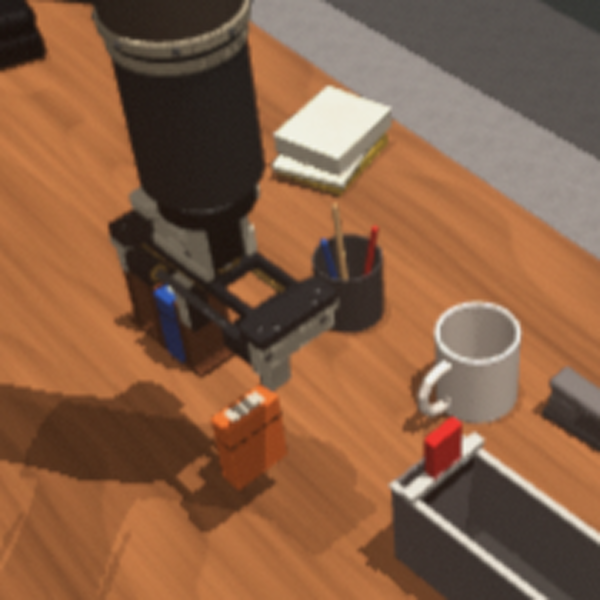

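View pics/t4.png

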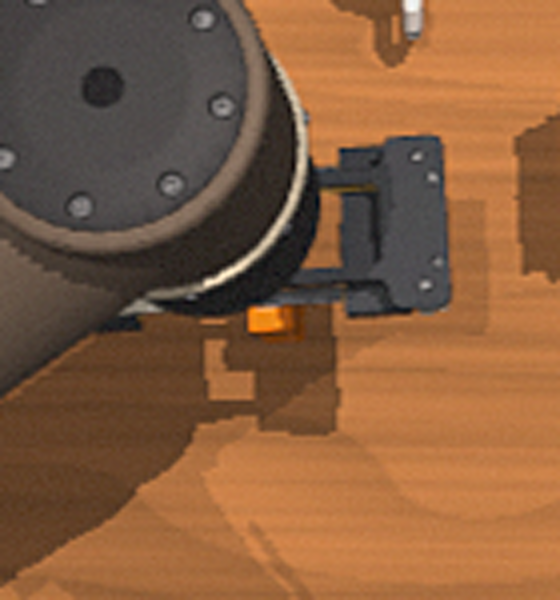

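The orange case stands upright and free on the desk (side crop 250,440), and the jaws are turned across its flat faces. I'll go down and take it by those.

Call:
apply_moves(slide=[[0,0,0.2],[0,0,0.25],[0,0,0.25],[0,0,0.25],[0,0,0.15],[0,0,0],[0,0,0]], turn=[[0,0,0],[0,0,0],[0,0,0],[0,0,0],[0,0,0],[0,0,0],[0,0,0]], jaw=[0,0,0,0,0,0,0])

```text
time_s: 11.25
tcp_pos: [0.4987, 0.1313, 0.0585]
eef_rot: [180.0, 0.0, 3.9]
contact_force: [0.5, 0.1, 0.7]
gripper_width: 0.0879
```

Call:
apply_moves(slide=[[0,0,0],[0,0,0],[0,0,0],[0,0,0],[0,0,0],[0,0,0],[0,0,0],[0,0,0]], turn=[[0,0,0],[0,0,0],[0,0,0],[0,0,0],[0,0,0],[0,0,0],[0,0,0],[0,0,0]], jaw=[1,1,1,1,1,1,1,1], newtons=18)

```text
time_s: 12.05
tcp_pos: [0.4985, 0.1312, 0.0581]
eef_rot: [180.0, 0.0, 4.0]
contact_force: [0.6, 0.4, 0.6]
gripper_width: 0.0292
```

```bash
python3 -c "
from h import *
togo([.4985,.1312,.057],4.2)
"
```

```text
t 12.05 tcp [0.4985 0.1312 0.0581] rot [180.     0.     3.98] w 0.0292 F [0.6 0.4 0.6] j [ 37.  17. -32.   0. -41.  57.]
slide [0.0004 0.0003 0.0115] turn [ 0.      0.     -0.0025]
slide if turned [0.0004 0.0003 0.0115]
```

Call:
apply_moves(slide=[[0,0,0],[0,0,0],[0,0,0],[0,0,-0.05],[0,0,-0.1],[0,0,-0.2],[0,0,-0.3],[0,0,-0.3]], turn=[[0,0,0],[0,0,0],[0,0,0],[0,0,0],[0,0,0],[0,0,0],[0,0,0],[0,0,0]], jaw=[1,1,1,1,1,1,1,1])

```text
time_s: 12.85
tcp_pos: [0.4981, 0.1309, 0.1547]
eef_rot: [180.0, 0.0, 4.0]
contact_force: [0.1, 1.3, -1.4]
gripper_width: 0.0237
```

```bash
python3 -c "
from h import *
togo([.4985,.1312,.25],4.5)
c=load('t4.npz')
s=snap('side','s5',(130,80,340,290))
W=world(load('top0.npz'))
# stop: top at z .074 in tray frame; profile along tray
o=np.array([.5787,-.1784]);t=np.array([.0778,-.997]);n=np.array([.997,.0778])
for f in('top0.npz','side0.npz'):
    c=load(f);W=world(c);q=W[...,:2]-o;a=q@t;b=q@n;z=W[...,2]
    m=(abs(b)<.02)&(a>-.155)&(a<.155)
    for k in np.arange(20,150,4):
        mm=m&(a*1000>=k)&(a*1000<k+4); print(k,mm.sum(),(1000*np.nanmedian(z[mm])).round() if mm.any() else '',end='; ')
    print()
"
```

```text
t 12.85 tcp [0.4981 0.1309 0.1547] rot [1.7998e+02 3.0000e-02 3.9800e+00] w 0.0237 F [ 0.1  1.3 -1.4] j [ 37.  10. -26.   0. -54.  57.]
slide [ 0.0034 -0.002  -0.9528] turn [ 0.0002  0.0003 -0.006 ]
slide if turned [ 0.0038 -0.0023 -0.9528]
20 31 4.0; 24 28 4.0; 28 31 3.0; 32 27 3.0; 36 159 38.0; 40 53 86.0; 44 30 89.0; 48 32 87.0; 52 36 87.0; 56 35 88.0; 60 25 87.0; 64 43 83.0; 68 33 87.0; 72 34 87.0; 76 35 87.0; 80 29 88.0; 84 37 87.0; 88 26 87.0; 92 38 86.0; 96 36 88.0; 100 36 88.0; 104 33 88.0; 108 32 88.0; 112 28 88.0; 116 7 75.0; 120 32 73.0; 124 35 73.0; 128 21 73.0; 132 0 ; 136 0 ; 140 2 103.0; 144 218 70.0; 148 15 104.0; 
20 0 ; 24 0 ; 28 0 ; 32 0 ; 36 0 ; 40 18 89.0; 44 29 89.0; 48 29 90.0; 52 28 90.0; 56 30 90.0; 60 34 89.0; 64 29 85.0; 68 27 89.0; 72 31 90.0; 76 32 90.0; 80 32 89.0; 84 27 89.0; 88 41 89.0; 92 23 88.0; 96 30 89.0; 100 28 89.0; 104 30 90.0; 108 34 90.0; 112 37 89.0; 116 52 79.0; 120 28 76.0; 124 29 76.0; 128 39 74.0; 132 38 61.0; 136 0 ; 140 0 ; 144 7 105.0; 148 210 61.0;
```

View pics/s5.png

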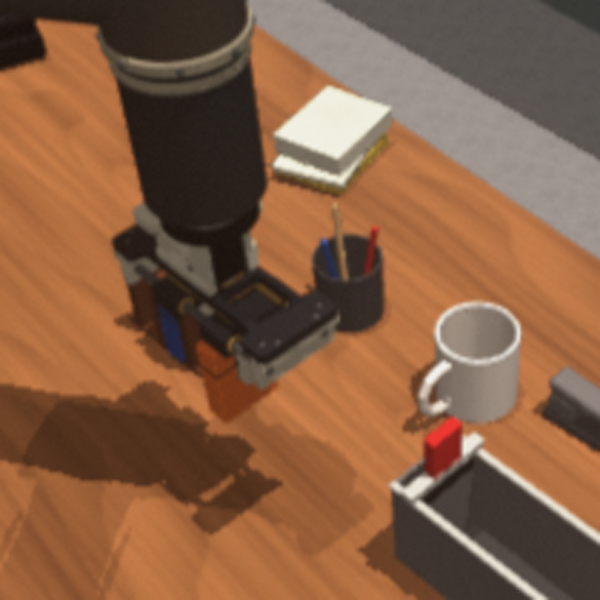

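Held by its flat faces (opening 23.7 mm, crop 230,370) and upright. I'll raise it above the tab, then go across over the free part of the tray.

Call:
apply_moves(slide=[[0,0,-0.3],[0,0,-0.3],[0,0,-0.35],[0.05,0.2,0],[0.05,0.28,0],[0.05,0.28,0],[0.05,0.28,0],[0.05,0.28,0]], turn=[[0,0,-0.006],[0,0,0],[0,0,0],[0,0,0],[0,0,0],[0,0,0],[0,0,0],[0,0,0]], jaw=[1,1,1,1,1,1,1,1])

```text
time_s: 13.7
tcp_pos: [0.5336, 0.0004, 0.2489]
eef_rot: [-180.0, -0.0, 4.5]
contact_force: [1.0, 0.8, -0.9]
gripper_width: 0.0238
```

Call:
apply_moves(slide=[[0.05,0.28,0],[0.05,0.28,0],[0.05,0.28,0],[0.05,0.28,0],[0.05,0.28,0],[0.05,0.2,0],[0,0.1,0],[0,0,0]], turn=[[0,0,0],[0,0,0],[0,0,0],[0,0,0],[0,0,0],[0,0,0],[0,0,0],[0,0,0]], jaw=[1,1,1,1,1,1,1,1])

```text
time_s: 14.5
tcp_pos: [0.5766, -0.1666, 0.2482]
eef_rot: [-180.0, 0.0, 4.4]
contact_force: [-0.5, 0.6, -1.2]
gripper_width: 0.0242
```

Call:
apply_moves(slide=[[0,0,0],[0,0,0]], turn=[[0,0,0],[0,0,0]], jaw=[1,1])

```text
time_s: 14.7
tcp_pos: [0.5767, -0.1648, 0.2485]
eef_rot: [-180.0, -0.0, 4.5]
contact_force: [0.3, 0.2, -1.7]
gripper_width: 0.024
```

```bash
python3 -c "
from h import *
togo([.579,-.1734,.062],4.5)
"
```

```text
t 14.7 tcp [ 0.5767 -0.1648  0.2485] rot [-1.7999e+02 -2.0000e-02  4.5300e+00] w 0.024 F [ 0.3  0.2 -1.7] j [  3.  13.  -9.  -0. -68.  92.]
slide [0.0154 0.0873 1.8645] turn [-0.0001 -0.0002  0.0004]
slide if turned [0.016  0.087  1.8645]
```

Call:
apply_moves(slide=[[0.015,0.087,0],[0,0,0.2],[0,0,0.3],[0,0,0.2],[0,0,0],[0,0,0]], turn=[[0,0,0],[0,0,0],[0,0,0],[0,0,0],[0,0,0],[0,0,0]], jaw=[1,1,1,1,1,1])

```text
time_s: 15.3
tcp_pos: [0.5795, -0.1742, 0.1787]
eef_rot: [180.0, 0.0, 4.5]
contact_force: [-0.0, -0.5, -1.4]
gripper_width: 0.024
```

```bash
python3 -c "
from h import *
togo([.579,-.1734,.062],4.5)
snap('side','s6',(250,160,410,350))
snap('top','t6',(270,180,450,300))
"
```

```text
t 15.3 tcp [ 0.5795 -0.1742  0.1787] rot [1.7997e+02 1.0000e-02 4.5300e+00] w 0.024 F [-0.  -0.5 -1.4] j [  2.  17. -13.   0. -60.  93.]
slide [-0.0041 -0.0094  1.1669] turn [0.0004 0.0001 0.0004]
slide if turned [-0.0043 -0.0088  1.1669]
```

View pics/s6.png

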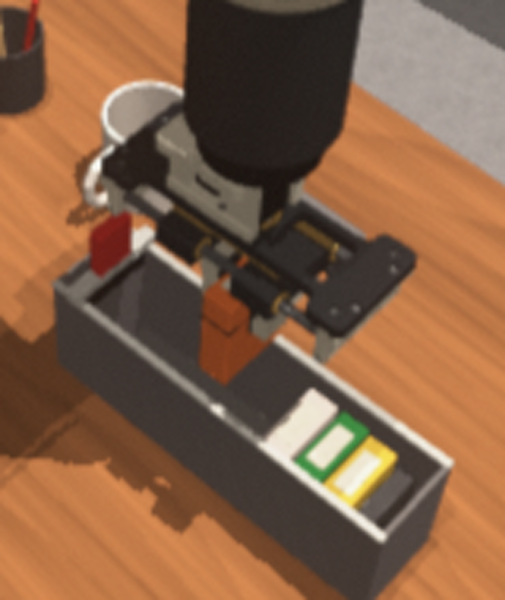

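View pics/t6.png

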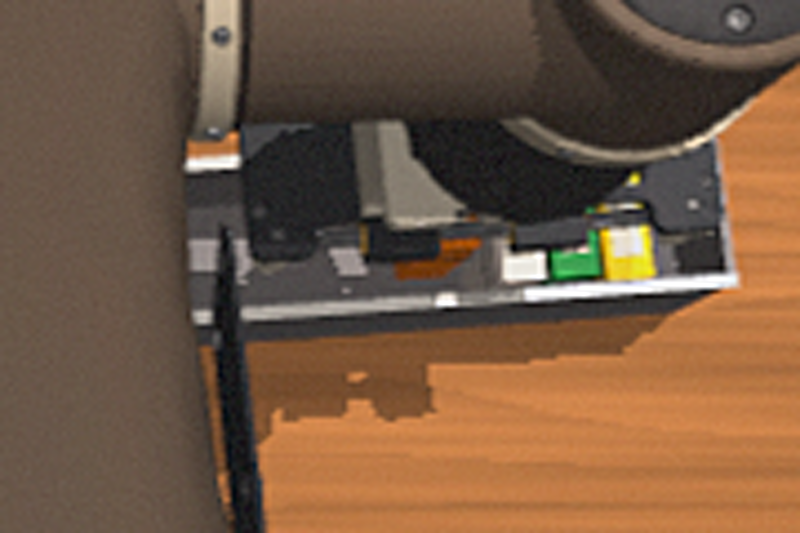

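```bash
python3 -c "
from h import *
s=load('s6.npz')
p=ray(s,320.3,281.3,.1207);print(p)
o=np.array([.5787,-.1784]);t=np.array([.0778,-.997]);n=np.array([.997,.0778])
print('corner rel tcp along,across', (p[:2]-[.5795,-.1742])@t,(p[:2]-[.5795,-.1742])@n, 'tray:',(p[:2]-o)@n)
W=world(s);q=W[...,:2]-o;a=q@t;b=q@n;z=W[...,2]
im=s['pixels']
# rim inner/outer edges across, by depth, far-from-gripper stretch
for f in('top0.npz','side0.npz'):
  W=world(load(f));q=W[...,:2]-o;a=q@t;b=q@n;z=W[...,2]
  m=(z>.100)&(z<.108)&(abs(a)<.1)
  for lo,hi in((-.06,0),(0,.06)):
    x=b[m&(b>lo)&(b<hi)]*1000;print(f,np.percentile(x,[2,50,98]).round(1))
"
```

```text
[ 0.55286094 -0.18756276  0.1207    ]
corner rel tcp along,across 0.011250156204172614 -0.027598768500283956 tray: -0.02647440850028393
top0.npz [-40.1 -37.1 -33.9]
top0.npz [33.5 36.7 40. ]
side0.npz [-39.2 -36.2 -31.8]
side0.npz [34.3 37.  42.4]
```

The case sits over the free space with walls either side (side crop 222,383 is its lower near corner), and the white case is clear of the fingers. I'll shift 1 mm towards the near wall to centre it, then lower.

Call:
apply_moves(slide=[[-0.01,0,0],[0,0,0.1],[0,0,0.15],[0,0,0.15],[0,0,0]], turn=[[0,0,0],[0,0,0],[0,0,0],[0,0,0],[0,0,0]], jaw=[1,1,1,1,1])

```text
time_s: 15.9
tcp_pos: [0.5766, -0.174, 0.1359]
eef_rot: [-180.0, 0.2, 4.5]
contact_force: [-0.7, 0.2, -1.5]
gripper_width: 0.0239
```

Call:
apply_moves(slide=[[0,0,0.15],[0,0,0.2],[0,0,0.2],[0,0,0.1],[0,0,0.05],[0,0,0],[0,0,0]], turn=[[0,0,0],[0,0,0],[0,0,0],[0,0,0],[0,0,0],[0,0,0],[0,0,0]], jaw=[1,1,1,1,1,1,1])

```text
time_s: 16.6
tcp_pos: [0.5788, -0.1743, 0.069]
eef_rot: [180.0, -0.1, 4.5]
contact_force: [0.3, 0.2, -0.8]
gripper_width: 0.0239
```

Call:
apply_moves(slide=[[0,0,0.03],[0,0,0.02],[0,0,0],[0,0,0]], turn=[[0,0,0],[0,0,0],[0,0,0],[0,0,0]], jaw=[1,1,1,1])

```text
time_s: 17.0
tcp_pos: [0.5781, -0.1742, 0.0633]
eef_rot: [180.0, -0.0, 4.5]
contact_force: [-0.5, 0.0, -1.6]
gripper_width: 0.024
```

Call:
apply_moves(slide=[[0,0,0.01],[0,0,0.01],[0,0,0],[0,0,0]], turn=[[0,0,0],[0,0,0],[0,0,0],[0,0,0]], jaw=[1,1,1,1])

```text
time_s: 17.4
tcp_pos: [0.5783, -0.1742, 0.0622]
eef_rot: [180.0, -0.0, 4.5]
contact_force: [-2.3, 2.2, 7.2]
gripper_width: 0.0237
```

Call:
apply_moves(slide=[[0,0,0],[0,0,0],[0,0,0],[0,0,0],[0,0,-0.05],[0,0,-0.1],[0,0,-0.2],[0,0,-0.3]], turn=[[0,0,0],[0,0,0],[0,0,0],[0,0,0],[0,0,0],[0,0,0],[0,0,0],[0,0,0]], jaw=[0.6,0.6,0.6,0.6,0.6,0.6,0.6,0.6])

```text
time_s: 18.2
tcp_pos: [0.5772, -0.1742, 0.1262]
eef_rot: [-180.0, 0.1, 4.5]
contact_force: [0.2, -0.3, -0.0]
gripper_width: 0.0349
```

Call:
apply_moves(slide=[[0,0,-0.3],[0,0,-0.3],[0,0,-0.3],[0,0,-0.3],[0,0,0],[0,0,0]], turn=[[0,0,0],[0,0,0],[0,0,0],[0,0,0],[0,0,0],[0,0,0]], jaw=[0.6,0.6,0.6,0.6,0.6,0.6])

```text
time_s: 18.8
tcp_pos: [0.5783, -0.1741, 0.2477]
eef_rot: [-180.0, -0.1, 4.5]
contact_force: [-0.4, -0.1, -0.8]
gripper_width: 0.0352
```

```bash
python3 -c "
from h import *
togo([.5685,-.053,.24],4.5)
s=snap('side','s7',(250,160,410,350))
print(proj(s,[[.5685,-.053,.158]]))
print(toprect(s,(262,215,310,260),(0,6),.158,120,170))
"
```

```text
t 18.8 tcp [ 0.5783 -0.1741  0.2477] rot [-1.80e+02 -1.50e-01  4.49e+00] w 0.0352 F [-0.4 -0.1 -0.8] j [  2.  14.  -8.  -0. -68.  93.]
slide [-0.0034 -1.2153  0.0769] turn [-0.     -0.0017 -0.0001]
slide if turned [-0.003  -1.2153  0.0769]
[[283.92147391 230.76415124]]
[582.8 -56.6   6.8   8.9  47.9]
```

View pics/s7.png

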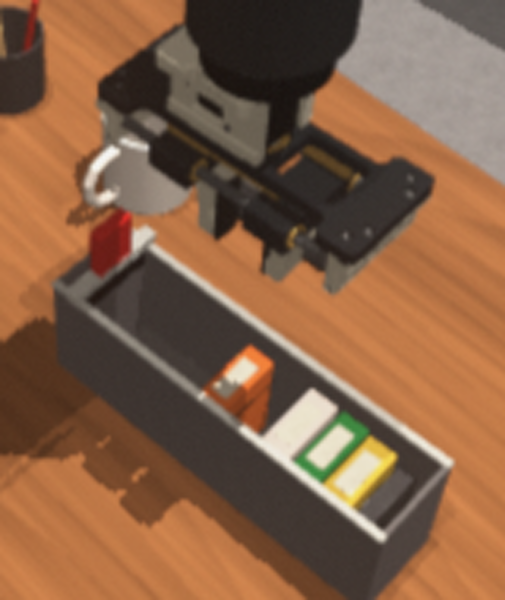

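The orange case stands upright in the tray below the rim (crop 245,380). Next the follower tab.

Call:
apply_moves(slide=[[0,-0.2,0],[0,-0.3,0],[0,-0.3,0],[0,-0.25,0],[0,-0.16,0],[0,0,0],[0,0,0]], turn=[[0,0,0],[0,0,0],[0,0,0],[0,0,0],[0,0,0],[0,0,0],[0,0,0]], jaw=[0.5,0.5,0.5,0.5,0.5,0.5,0.5])

```text
time_s: 19.55
tcp_pos: [0.5685, -0.0536, 0.2457]
eef_rot: [180.0, 0.1, 4.5]
contact_force: [0.5, -0.4, -1.2]
gripper_width: 0.0441
```

```bash
python3 -c "
from h import *
togo([.5685,-.053,.135],4.5)
"
```

```text
t 19.55 tcp [ 0.5685 -0.0536  0.2457] rot [1.7999e+02 5.0000e-02 4.5400e+00] w 0.0441 F [ 0.5 -0.4 -1.2] j [ 14.  11. -12.   0. -67.  80.]
slide [ 0.0017 -0.0059  1.1071] turn [0.0002 0.0006 0.0005]
slide if turned [ 7.0000e-04 -5.6000e-03  1.1071e+00]
```

Call:
apply_moves(slide=[[0,-0.005,0.15],[0,0,0.25],[0,0,0.25],[0,0,0.2],[0,0,0.15],[0,0,0.08],[0,0,0],[0,0,0]], turn=[[0,0,0],[0,0,0],[0,0,0],[0,0,0],[0,0,0],[0,0,0],[0,0,0],[0,0,0]], jaw=[0.5,0.5,0.5,0.5,0.5,0.5,0.5,0.5])

```text
time_s: 20.35
tcp_pos: [0.569, -0.0535, 0.1387]
eef_rot: [180.0, -0.0, 4.5]
contact_force: [-0.4, 0.3, -0.4]
gripper_width: 0.0436
```

Call:
apply_moves(slide=[[0,0,0],[0,0,0],[0,0,0],[0,0,0],[0,0,0],[0,0,0]], turn=[[0,0,0],[0,0,0],[0,0,0],[0,0,0],[0,0,0],[0,0,0]], jaw=[1,1,1,1,1,1], newtons=20)

```text
time_s: 20.95
tcp_pos: [0.5687, -0.0529, 0.1384]
eef_rot: [-180.0, -0.0, 4.5]
contact_force: [-1.4, 0.3, 2.3]
gripper_width: 0.0116
```

```bash
python3 -c "
from h import *
togo([.5685,-.053,.135],4.5)
snap('side','s8',(250,160,410,350))
"
```

```text
t 20.95 tcp [ 0.5687 -0.0529  0.1384] rot [-1.8e+02 -2.0e-02  4.5e+00] w 0.0116 F [-1.4  0.3  2.3] j [ 14.  16. -20.  -0. -54.  80.]
slide [-0.0019  0.0005  0.034 ] turn [-0.0001 -0.0002  0.    ]
slide if turned [-0.0019  0.0005  0.034 ]
```

View pics/s8.png

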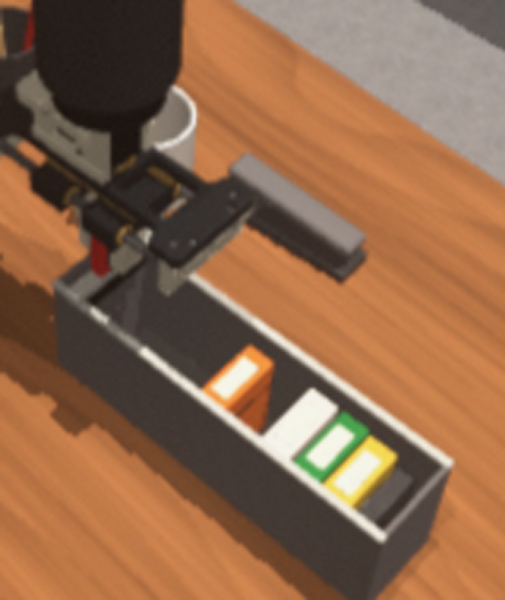

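The tab is pinched (opening 11.6 mm) and the four cases stand in the tray. I'll slide the follower along, more slowly once it gets near the orange case.

Call:
apply_moves(slide=[[0,0.04,0],[0,0.1,0],[0,0.15,0],[0,0.15,0],[0,0.15,0],[0,0.15,0],[0,0.12,0],[0,0.06,0]], turn=[[0,0,0],[0,0,0],[0,0,0],[0,0,0],[0,0,0],[0,0,0],[0,0,0],[0,0,0]], jaw=[1,1,1,1,1,1,1,1])

```text
time_s: 21.8
tcp_pos: [0.576, -0.147, 0.1384]
eef_rot: [180.0, -0.0, 4.4]
contact_force: [-1.2, 2.9, 5.9]
gripper_width: 0.0117
```

Call:
apply_moves(slide=[[0,0.04,0],[0,0.04,0],[0,0.04,0],[0,0.03,0],[0,0.03,0]], turn=[[0,0,0],[0,0,0],[0,0,0],[0,0,0],[0,0,0]], jaw=[1,1,1,1,1])

```text
time_s: 22.3
tcp_pos: [0.5774, -0.1641, 0.1384]
eef_rot: [180.0, -0.0, 4.5]
contact_force: [-1.6, 2.6, 5.7]
gripper_width: 0.0119
```

```bash
cat > f.py <<'E'
from h import *
from plant import r
o=np.array([.5787,-.1784]);t=np.array([.0778,-.997]);n=np.array([.997,.0778])
s=r.get_state();F=np.array(s["contact_force"])[:2];q=np.array(s["tcp_pos"])[:2]-o
print("t",s["time_s"],"along",round(q@t*1000,1),"across",round(q@n*1000,1),"F along",round(F@t,1),"across",round(F@n,1),s["contact_force"].round(1),"w",s["gripper_width"],s["tcp_pos"],s["eef_rot"].round(1))
E
python3 f.py
```

```text
t 22.3 along -14.4 across -0.2 F along -2.7 across -1.4 [-1.6  2.6  5.7] w 0.011855660790134587 [ 0.57735193 -0.16406203  0.13840222] [180.   -0.    4.5]
```

Call:
apply_moves(slide=[[0,0.04,0],[0,0.04,0],[0,0.04,0],[0,0.04,0],[0,0.03,0],[0,0,0]], turn=[[0,0,0],[0,0,0],[0,0,0],[0,0,0],[0,0,0],[0,0,0]], jaw=[1,1,1,1,1,1])

```text
time_s: 22.9
tcp_pos: [0.5788, -0.1834, 0.1384]
eef_rot: [180.0, -0.0, 4.4]
contact_force: [-1.0, -0.4, 4.0]
gripper_width: 0.012
```

```bash
python3 f.py; python3 -c "
from h import *
snap('side','s9',(250,160,410,350))"
```

```text
t 22.9 along 5.0 across -0.3 F along 0.3 across -1.0 [-1.  -0.4  4. ] w 0.011952331732326247 [ 0.5788005  -0.18341662  0.13840666] [180.   -0.    4.4]
```

View pics/s9.png

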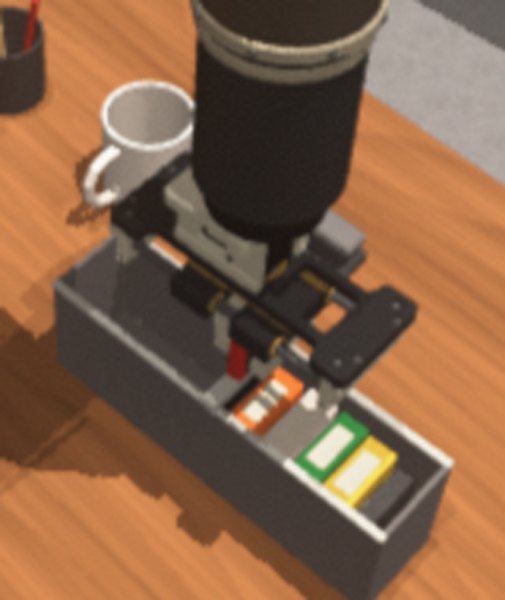

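The orange case is upright, just ahead of the follower and near the white case (crop 265,400). Small steps from here, watching the force.

Call:
apply_moves(slide=[[0,0.02,0],[0,0.02,0]], turn=[[0,0,0],[0,0,0]], jaw=[1,1])

```text
time_s: 23.15
tcp_pos: [0.5791, -0.1864, 0.1384]
eef_rot: [-180.0, -0.0, 4.5]
contact_force: [-1.9, 2.6, 5.2]
gripper_width: 0.0119
```

Call:
apply_moves(slide=[[0,0.01,0],[0,0.01,0]], turn=[[0,0,0],[0,0,0]], jaw=[1,1])

```text
time_s: 23.35
tcp_pos: [0.5792, -0.1883, 0.1384]
eef_rot: [-180.0, -0.0, 4.5]
contact_force: [-1.3, 3.0, 6.1]
gripper_width: 0.0119
```

Call:
apply_moves(slide=[[0,0.01,0],[0,0.01,0]], turn=[[0,0,0],[0,0,0]], jaw=[1,1])

```text
time_s: 23.55
tcp_pos: [0.5793, -0.1901, 0.1384]
eef_rot: [-180.0, -0.0, 4.5]
contact_force: [-1.7, 3.4, 7.5]
gripper_width: 0.0118
```

```bash
python3 f.py
```

```text
t 23.55 along 11.7 across -0.3 F along -3.5 across -1.4 [-1.7  3.4  7.5] w 0.011847803606737827 [ 0.57934316 -0.19008185  0.13841433] [-180.    -0.     4.5]
```

Call:
apply_moves(slide=[[0,0.01,0],[0,0,0]], turn=[[0,0,0],[0,0,0]], jaw=[1,1])

```text
time_s: 23.75
tcp_pos: [0.5794, -0.1912, 0.1384]
eef_rot: [-180.0, -0.0, 4.5]
contact_force: [-1.7, 2.3, 6.2]
gripper_width: 0.0115
```

Call:
apply_moves(slide=[[0,0.01,0],[0,0,0]], turn=[[0,0,0],[0,0,0]], jaw=[1,1])

```text
time_s: 23.95
tcp_pos: [0.5795, -0.192, 0.1384]
eef_rot: [-180.0, -0.0, 4.5]
contact_force: [-2.5, 3.6, 7.3]
gripper_width: 0.0118
```

Call:
apply_moves(slide=[[0,0.01,0],[0,0,0]], turn=[[0,0,0],[0,0,0]], jaw=[1,1])

```text
time_s: 24.15
tcp_pos: [0.5796, -0.193, 0.1384]
eef_rot: [-180.0, -0.0, 4.5]
contact_force: [-1.8, 4.0, 6.2]
gripper_width: 0.0123
```

```bash
python3 f.py
```

```text
t 24.15 along 14.6 across -0.3 F along -4.2 across -1.4 [-1.8  4.   6.2] w 0.012331693929551656 [ 0.57955012 -0.19299465  0.13837355] [-180.    -0.     4.5]
```

Call:
apply_moves(slide=[[0,0.01,0],[0,0,0]], turn=[[0,0,0],[0,0,0]], jaw=[1,1])

```text
time_s: 24.35
tcp_pos: [0.5796, -0.1939, 0.1384]
eef_rot: [-180.0, -0.0, 4.5]
contact_force: [-1.6, 4.5, 7.0]
gripper_width: 0.0118
```

Call:
apply_moves(slide=[[0,0.01,0],[0,0,0]], turn=[[0,0,0],[0,0,0]], jaw=[1,1])

```text
time_s: 24.55
tcp_pos: [0.5797, -0.1948, 0.1384]
eef_rot: [-180.0, -0.0, 4.5]
contact_force: [-2.0, 4.6, 7.0]
gripper_width: 0.0118
```

```bash
python3 f.py
```

```text
t 24.55 along 16.4 across -0.3 F along -4.8 across -1.6 [-2.   4.6  7. ] w 0.011762872744209278 [ 0.57968459 -0.19475891  0.13839804] [-180.    -0.     4.5]
```

Call:
apply_moves(slide=[[0,0.01,0],[0,0,0]], turn=[[0,0,0],[0,0,0]], jaw=[1,1])

```text
time_s: 24.75
tcp_pos: [0.5797, -0.1954, 0.1384]
eef_rot: [-179.9, -0.0, 4.5]
contact_force: [-2.0, 8.0, 7.2]
gripper_width: 0.0119
```

Call:
apply_moves(slide=[[0,0.005,0],[0,0,0]], turn=[[0,0,0],[0,0,0]], jaw=[1,1])

```text
time_s: 24.95
tcp_pos: [0.5798, -0.1957, 0.1384]
eef_rot: [-179.9, -0.0, 4.5]
contact_force: [-2.0, 8.2, 8.2]
gripper_width: 0.0121
```

```bash
python3 f.py; python3 -c "
from h import *
snap('side','s10',(300,250,400,350))"
```

```text
t 24.95 along 17.3 across -0.3 F along -8.3 across -1.4 [-2.   8.2  8.2] w 0.01212571714216098 [ 0.57975982 -0.19567545  0.13839639] [-179.9   -0.     4.5]
```

View pics/s10.png

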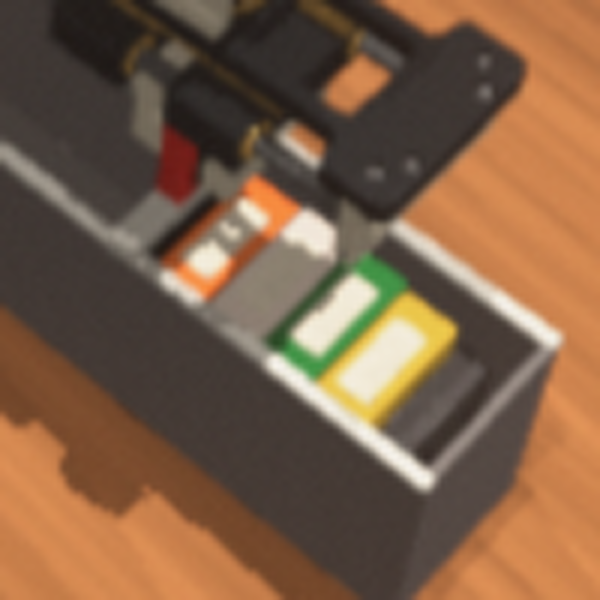

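Call:
apply_moves(slide=[[0,0.005,0],[0,0,0]], turn=[[0,0,0],[0,0,0]], jaw=[1,1])

```text
time_s: 25.2
tcp_pos: [0.5798, -0.196, 0.1384]
eef_rot: [-179.9, -0.0, 4.5]
contact_force: [-2.6, 9.8, 9.2]
gripper_width: 0.0119
```

```bash
python3 f.py
```

```text
t 25.2 along 17.6 across -0.3 F along -10.0 across -1.9 [-2.6  9.8  9.2] w 0.011948939548888858 [ 0.57977248 -0.19597443  0.13839475] [-179.9   -0.     4.5]
```

The row is tight: the force rose from about 4.8 to 10 N over roughly 1.2 mm, which fits the pad spring. Backing off now.

Call:
apply_moves(slide=[[0,-0.02,0],[0,-0.03,0],[0,-0.025,0],[0,-0.01,0],[0,0,0],[0,0,0]], turn=[[0,0,0],[0,0,0],[0,0,0],[0,0,0],[0,0,0],[0,0,0]], jaw=[1,1,1,1,1,1])

```text
time_s: 25.8
tcp_pos: [0.5792, -0.1888, 0.1384]
eef_rot: [180.0, -0.0, 4.5]
contact_force: [-2.1, 0.3, 5.8]
gripper_width: 0.012
```

```bash
python3 f.py
```

```text
t 25.8 along 10.4 across -0.3 F along -0.4 across -2.1 [-2.1  0.3  5.8] w 0.011970658870776805 [ 0.57923819 -0.18878025  0.13838937] [180.   -0.    4.5]
```

Call:
apply_moves(slide=[[0,-0.017,0],[0,0,0],[0,0,0]], turn=[[0,0,0],[0,0,0],[0,0,0]], jaw=[1,1,1])

```text
time_s: 26.1
tcp_pos: [0.5791, -0.1871, 0.1384]
eef_rot: [180.0, -0.0, 4.5]
contact_force: [-1.7, -1.1, 6.6]
gripper_width: 0.0118
```

```bash
python3 f.py
```

```text
t 26.1 along 8.7 across -0.3 F along 1.0 across -1.8 [-1.7 -1.1  6.6] w 0.01175731506510797 [ 0.57908858 -0.18713793  0.13837521] [180.   -0.    4.5]
```

Call:
apply_moves(slide=[[0,0,0],[0,0,0],[0,0,0],[0,0,0],[0,0,-0.1],[0,0,-0.3],[0,0,-0.3],[0,0,-0.3]], turn=[[0,0,0],[0,0,0],[0,0,0],[0,0,0],[0,0,0],[0,0,0],[0,0,0],[0,0,0]], jaw=[0.5,0.5,0.5,0.5,0.5,0.5,0.5,0.5])

```text
time_s: 26.9
tcp_pos: [0.579, -0.1865, 0.24]
eef_rot: [180.0, -0.0, 4.5]
contact_force: [0.7, 0.1, -0.3]
gripper_width: 0.0441
```

Call:
apply_moves(slide=[[0,-0.3,0],[0,-0.4,0],[0,-0.4,0],[0,-0.4,0],[0,-0.4,0],[0,-0.4,0],[0,-0.4,0],[0,-0.3,0]], turn=[[0,0,0],[0,0,0],[0,0,0],[0,0,0],[0,0,0],[0,0,0],[0,0,0],[0,0,0]], jaw=[0.5,0.5,0.5,0.5,0.5,0.5,0.5,0.5])

```text
time_s: 27.7
tcp_pos: [0.5553, 0.1148, 0.2392]
eef_rot: [-180.0, -0.1, 4.6]
contact_force: [0.2, 0.0, -0.2]
gripper_width: 0.0436
```

Call:
apply_moves(slide=[[0,-0.3,0],[0,-0.2,0],[0,0,0]], turn=[[0,0,0],[0,0,0],[0,0,0]], jaw=[0.5,0.5,0.5])

```text
time_s: 28.0
tcp_pos: [0.5516, 0.1647, 0.2388]
eef_rot: [-180.0, -0.0, 4.6]
contact_force: [-0.7, 0.2, -0.3]
gripper_width: 0.0438
```

```bash
python3 f.py; python3 -c "
from h import *
c=snap('top','t11',(275,190,455,280)); s=snap('side','s11',(250,200,410,360)); cv2.imwrite('pics/t11f.png',c['pixels'])
o=np.array([.5787,-.1784]);t=np.array([.0778,-.997]);n=np.array([.997,.0778])
def sh(k,q):print(k,q,((q[:2]/1000-o)@t*1000).round(1),((q[:2]/1000-o)@n*1000).round(1))
sh('red',toprect(c,(300,200,400,255),(0,6),.158,120,150))
sh('orange',toprect(c,(330,205,435,250),(8,20),.088,150,150))
sh('green',toprect(c,(375,205,435,250),(50,80),.088,120,80))
sh('yellow',toprect(c,(375,205,435,250),(22,35),.088,120,120))
sh('blue',toprect(c,(100,225,170,270),(100,130),.09,120,120))
"
```

```text
t 28.0 along -344.2 across -0.3 F along -0.2 across -0.7 [-0.7  0.2 -0.3] w 0.04384977461840086 [0.55158695 0.16472261 0.23882769] [-180.    -0.     4.6]
red [ 579.4 -187.    12.    33.9    4. ] 8.6 0.0
orange [ 621.8 -223.9   49.8  228.4   86.6] 48.7 39.4
green [ 587.1 -259.8   23.    60.2    4.1] 81.8 2.0
yellow [ 586.2 -283.7   25.    60.2    4.3] 105.6 -0.7
blue [530.4 294.9  23.1  26.3   2.5] -475.6 -11.3
```

View pics/t11.png

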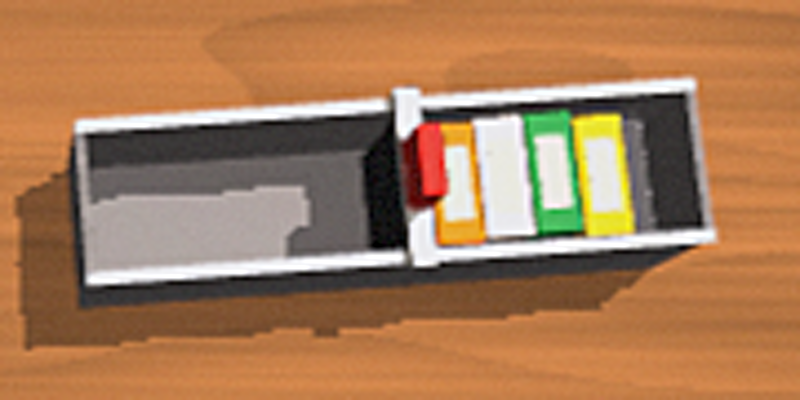

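View pics/s11.png

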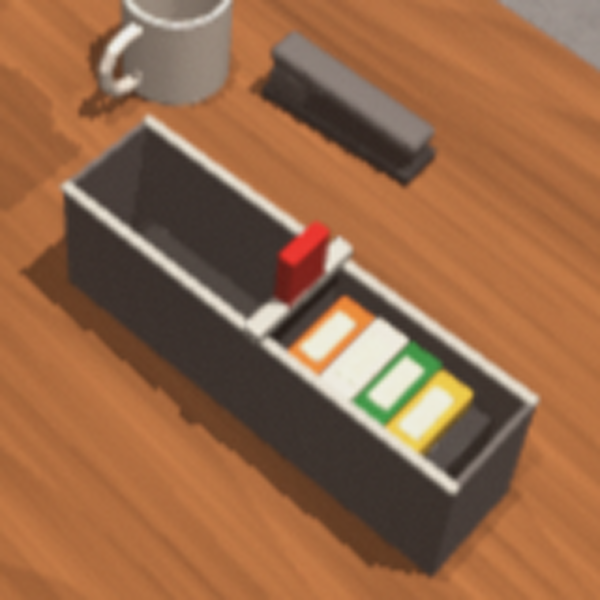

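View pics/t11f.png

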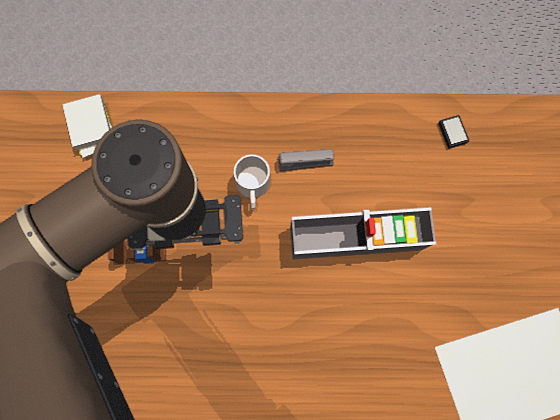

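```bash
python3 -c "
from h import *
o=np.array([.5787,-.1784]);t=np.array([.0778,-.997]);n=np.array([.997,.0778])
for f in('t11.npz','s11.npz'):
    c=load(f);W=world(c);q=W[...,:2]-o;a=q@t;b=q@n;z=W[...,2]
    m=(abs(b)<.022)&(a>.01)&(a<.14)
    for k in np.arange(14,134,3):
        mm=m&(a*1000>=k)&(a*1000<k+3); print(k,mm.sum(),(1000*np.nanmedian(z[mm])).round() if mm.any() else '',end='; ')
    print(np.nanmax(z[(abs(b)<.03)&(a>.025)&(a<.12)]))
c=load('t11.npz')
print('orange',toprect(c,(366,215,390,245),(8,22),.088,170,150))
s=load('s11.npz');s0=load('side0.npz')
for nm,bx in(('stand',(185,165,215,210)),('cup',(238,150,270,200)),('mug',(280,185,316,228)),('stapler',(318,205,370,250))):
    a,b,e,f=bx;d=cv2.absdiff(s['pixels'][b:f,a:e],s0['pixels'][b:f,a:e]);print(nm,d.mean())
cv2.imwrite('pics/s11w.png',cv2.resize(s['pixels'][120:280,140:340],None,fx=3.7,fy=3.7))
"
```

```text
14 5 154.0; 17 0 ; 20 9 85.0; 23 8 87.0; 26 9 88.0; 29 32 88.0; 32 25 88.0; 35 27 87.0; 38 25 87.0; 41 27 87.0; 44 31 87.0; 47 26 87.0; 50 26 87.0; 53 29 87.0; 56 28 87.0; 59 27 88.0; 62 28 87.0; 65 28 87.0; 68 30 86.0; 71 24 88.0; 74 28 88.0; 77 32 88.0; 80 23 88.0; 83 29 88.0; 86 26 88.0; 89 28 88.0; 92 29 87.0; 95 27 88.0; 98 25 89.0; 101 30 87.0; 104 29 87.0; 107 28 88.0; 110 27 88.0; 113 24 88.0; 116 7 86.0; 119 12 75.0; 122 25 74.0; 125 26 74.0; 128 22 74.0; 131 2 71.0; 0.0939985539794266
14 242 114.0; 17 3 106.0; 20 3 88.0; 23 19 89.0; 26 19 89.0; 29 22 90.0; 32 27 90.0; 35 22 90.0; 38 24 90.0; 41 26 90.0; 44 28 89.0; 47 17 89.0; 50 24 90.0; 53 23 90.0; 56 26 90.0; 59 27 89.0; 62 22 89.0; 65 21 89.0; 68 29 89.0; 71 22 89.0; 74 24 90.0; 77 25 90.0; 80 25 90.0; 83 23 90.0; 86 22 90.0; 89 26 89.0; 92 28 89.0; 95 22 89.0; 98 25 90.0; 101 24 90.0; 104 25 89.0; 107 27 90.0; 110 28 90.0; 113 20 90.0; 116 59 86.0; 119 23 76.0; 122 20 76.0; 125 26 75.0; 128 22 75.0; 131 59 64.0; 0.09682654786072406
orange [ 561.  -213.3   19.8   23.4  -89.5]
stand 11.813333333333333
cup 7.837291666666666
mug 10.605943152454781
stapler 8.56980056980057
```

View pics/s11w.png

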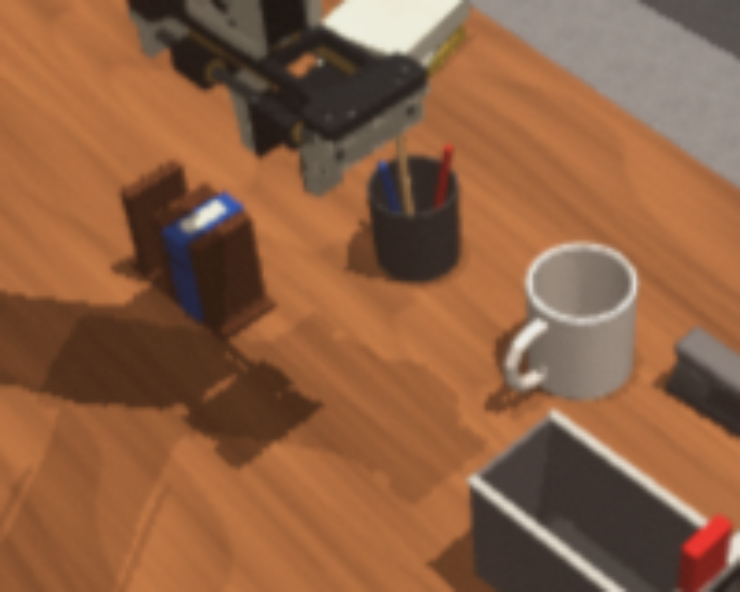

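The row runs unbroken from about 22 to 117 mm along the tray, with all tops at about 88 mm. The blue case, mug, pen cup and stapler are where they were. Handing in.

```bash
python3 -c "
from plant import r
print(r.close_job())"
```

```text
the job is handed in; nothing more can be done
None
```

The job is done and handed in at about 28 s of the 72 s allowed; no verdict was reported.

- **Orange case:** I lifted it out of the stand by its narrow ends, stood it on the desk and let go. I then took it again by its flat faces, lowered it to the tray floor and released it on contact (about 7 N).
- **Follower:** I slid it by its tab until the row was tight. The force along the tray rose from 4.8 to 10 N over about 1.2 mm, which fits the pad spring. I then backed it off.
- **Row:** In both cameras the four cases form one unbroken row against the stop, all upright. Their tops are at about 88 mm in the top view and 90 mm in the side view, below the 104 mm rim.
- **Slack:** The tab ended 8.9 mm back from the full press. Measured from where the force began to climb, it is about 7.7 mm. The cameras put the slack at about 7.3 mm, so the figures agree only to within a millimetre or so.
- **Other objects:** The blue case, mug, pen cup and stapler look unmoved, judged by eye. The image-difference check and the last blue-case measurement were no use, because the arm and its shadow were in view.
- **Failed check:** The last colour-mask measurement of the orange case also failed, with the tab partly covering it. I relied on the depth profile and the pictures for it instead.

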